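# Hold the stage trap open beside the model stair

### The job

The model stage has two hinged floor traps, each with a lifting bar, and the model stair stands on the rear deck behind one of them. Lift the trap that has the stair behind it to 40 degrees and finish holding it still there with the gripper on it, because it falls shut when let go. Leave the other trap shut, and do not shift the stair, the jar or anything else on the bench.

Things in the scene. Friction and masses are not known exactly. Their poses are not given: they have to be found in the camera images.
- stage: model stage, a grey box with two plank floor traps side by side in front and a white deck along its rear; 232 mm deep (x), 320 mm wide (y), 50 mm high, fixed to the bench. Origin: centre of its underside. Its x axis points from the front edge (robot's side) to the rear deck, y to the left trap, z up; the left trap's centre line is at y = +78 mm, the right one's at y = -78 mm
- trap_left_bar (a point): middle of the lifting bar of the left trap: a level round steel bar, 10 mm thick, 70 mm long between the centres of its two posts, parallel to the hinge. With the trap shut it stands 42 mm above the trap's top face, 92 mm above the bench and 106 mm in front of the hinge line (clear gap under the bar 37 mm). It turns with the trap, rigidly fixed to it. The trap (left of the two seen from the robot) is a plank panel 121 mm deep, 137 mm wide, 6 mm thick, about 0.25 kg
- trap_right_bar (a point): middle of the lifting bar of the right trap: a level round steel bar, 10 mm thick, 70 mm long between the centres of its two posts, parallel to the hinge. With the trap shut it stands 42 mm above the trap's top face, 92 mm above the bench and 106 mm in front of the hinge line (clear gap under the bar 37 mm). It turns with the trap, rigidly fixed to it. The trap (right of the two seen from the robot) is a plank panel 121 mm deep, 137 mm wide, 6 mm thick, about 0.25 kg
- trap_left_hinge (a point): middle of the hinge line of the left trap, at the rear edge of the trap, level with its top face, 50 mm above the bench; fixed to the stage. The hinge line runs along the stage's y axis; the trap lies in front of it (towards the stage's -x)
- trap_right_hinge (a point): middle of the hinge line of the right trap, at the rear edge of the trap, level with its top face, 50 mm above the bench; fixed to the stage. The hinge line runs along the stage's y axis; the trap lies in front of it (towards the stage's -x)
- trap_left (a joint): hinge angle of the left trap in rad: 0 shut and level, grows as its front edge rises, 0.698 = 40 degrees, stop at 1.3. It has next to no friction, no spring and no stay: let go, it falls shut
- trap_right (a joint): hinge angle of the right trap in rad: 0 shut and level, grows as its front edge rises, 0.698 = 40 degrees, stop at 1.3. It has next to no friction, no spring and no stay: let go, it falls shut
- stair_center (a point): centre of the wooden model stair, 84x64x48 mm, loose on the rear deck, behind the left trap or the right trap (which one changes): it tells which trap to lift
- jar_center (a point): centre of the bronze-coloured paint jar with a black lid, 48 mm across, 66 mm high, loose on the rear deck behind the other trap
- tape_center (a point): centre of a roll of masking tape, 98 mm across, 25 mm high, a bystander on the bench
- slate_center (a point): centre of a blue paint bottle with a pointed nozzle, 37 mm across, 109 mm high, a bystander
- grey_center (a point): centre of a grey paint bottle with a pointed nozzle, 37 mm across, 98 mm high, a bystander
- sander_center (a point): centre of a wooden sanding block, 43x71x24 mm, a bystander
Things that resemble listed ones, but are neither listed nor needed, are in the scene too. Leave any blue look-alike of the part that bears stair_center alone.

How it is judged:
On the way:
1. the trap with the stair behind it is lifted past 12 degrees, the other one shut (((y of stair_center in the frame of stage above 0 m and value of joint trap_left above 0.21 rad and value of joint trap_right below 0.03 rad) or (y of stair_center in the frame of stage below 0 m and value of joint trap_right above 0.21 rad and value of joint trap_left below 0.03 rad))), for 0.1 s.
At the end, for the whole second after the job is handed in: the trap with the stair behind it is held by the fingers (contact over 0.5 N) at 35 to 45 degrees, still (under 0.05 rad/s), with none of the loose things touching it; the other trap is shut (under 0.03 rad); stair, jar and the other loose things are within 12 mm of where they stood (((y of stair_center in the frame of stage above 0 m and value of joint trap_left between 0.611 and 0.785 rad and velocity of joint trap_left between -0.05 and 0.05 rad/s and contact force between the fingers and trap_left above 0.5 N and value of joint trap_right below 0.03 rad and contact force between trap_left and stair below 0.05 N and contact force between trap_left and jar below 0.05 N and contact force between trap_left and tape below 0.05 N and contact force between trap_left and slate below 0.05 N and contact force between trap_left and grey below 0.05 N and contact force between trap_left and sander below 0.05 N) or (y of stair_center in the frame of stage below 0 m and value of joint trap_right between 0.611 and 0.785 rad and velocity of joint trap_right between -0.05 and 0.05 rad/s and contact force between the fingers and trap_right above 0.5 N and value of joint trap_left below 0.03 rad and contact force between trap_right and stair below 0.05 N and contact force between trap_right and jar below 0.05 N and contact force between trap_right and tape below 0.05 N and contact force between trap_right and slate below 0.05 N and contact force between trap_right and grey below 0.05 N and contact force between trap_right and sander below 0.05 N)) and distance of each of stair_center, jar_center, tape_center, slate_center, grey_center, sander_center from where it was at the start of the episode below 0.012 m); the arm keeps its last pose, push and grip.
It fails at once if the trap with the jar behind it is lifted (over 0.1 rad) ((y of stair_center in the frame of stage above 0 m and value of joint trap_right above 0.1 rad) or (y of stair_center in the frame of stage below 0 m and value of joint trap_left above 0.1 rad)).
It fails at once if the stair or the jar is shifted by over 20 mm (distance of any of stair_center, jar_center from where it was at the start of the episode above 0.02 m).
It fails at once if the tape roll, a paint bottle or the sanding block is shifted by over 20 mm (distance of any of tape_center, slate_center, grey_center, sander_center from where it was at the start of the episode above 0.02 m).
It also fails if it takes over 32 s, if anything falls off the work surface, if the arm or the gripper's body presses on something with over 40 N, if the wrist force passes 120 N, or if a joint passes its speed limit or range.

### The arm

A 7-joint arm with a two-finger parallel gripper is mounted at the origin on a cart in front of the work surface, level with it; the furniture and walls round the work are solid. World frame = base frame: x ahead of the robot, y to its left, z up, the work surface at z = 0. Lengths are in m, angles in rad, forces in N, time in s.
With the tool pointing down it reaches from about 0.4 to 0.85 m from the base axis. Payload 10.4 kg.
Tool frame: the origin (TCP) lies midway between the tips of the shut fingers; the grasp point (between the pads) lies 19 mm behind it (tcp_to_grasp is the distance from the TCP to the grasp point, in m); z points along the fingers, y is the direction in which the jaws open and shut (so a half turn about z gives the same grasp; the last joint's range is limited). The gripper opens to 87 mm and grips with 3 to 60 N. Pads are 19 mm wide; open, the fingers measure 117 mm over their backs; the gripper's body (75 mm by 190 mm) begins 51 mm behind the grasp point.
Start: joints at [-1.183, 0.332, -0.065, 1.46, 0.022, 1.35, -0.088], TCP at [0.25, 0.573, 0.223] pointing down, gripper open.
Joint ranges: [-2.6, 2.6], [-0.5, 2.12], [-1.47, 1.34], [0.16, 2.42], [-1.27, 4.41], [0.06, 2.06], [-2.6, 2.6]. Speed limits (rad/s): [2.22, 2.22, 2.79, 2.79, 3.14, 3.14, 3.14].

### API

Orientations are given as a unit quaternion [x, y, z, w].
In Python, from bench import * gives the robot as it stands.
- The arm moves only by the shell command python3 -m pendant 'ROWS' [OPENING] [FORCE]. ROWS is JSON, one flat list of numbers, 6 for each row, row after row: the shift along the tool's x, y, z in cm, then the turn, a rotation vector about the tool's x, y, z in rad. A call has 1 to 8 rows; each row shifts and turns the commanded pose from where the row before left it, along the tool's axes as they then stand; what a row does not reach is not made up. A row lasts 1/8 s, in which the tool goes at most 62.5 mm and 10.7 degrees, less where a joint would pass 70% of its speed; a pose out of reach is approached as far as the arm can. A call is refused whole if a number of a shift passes 6.25 or a number of a turn 0.188, either way. A call with a gripper value outside its range is refused whole. OPENING is the opening, from -1 (shut) to 1 (fully open), set as the call begins (- or left out, the last holds). The fingers move at their own pace and stop on an object; FORCE is the grip in N (left out, the last holds). Time passes only in rows, so rows that do not move let the fingers close. It gives the time, the measured TCP pose, the force and the opening at its end, in the units of the state.
- sense(): the state, without advancing time (a new reading comes with each control period).
- capture(name): name is "scene" or "side" or "wrist"; returns a dict with "pixels" (384x512x3 uint8, red, green, blue), "depth" (384x512 float32, m along the optical axis (not along the pixel's ray), 0 where there is no reading), "mtx" (3x3 intrinsics, pixels), "eye" and "attitude" of the camera in the world. Camera axes: x right, y down, z forward; pixel columns grow to the right and rows downward; lengths in m; the calibration is good to about 2 mm. The wrist camera is an equidistant fisheye: a pixel r from the principal point sees the ray r / f radians off the axis. A picture is of the moment at which its call begins.
- sign_off(): hands the job in, once; it reports no verdict.
The state is a dict: "t": time; "joints": joint angles; "dq": joint speeds; "joint_efforts": joint torques, N m; "position": TCP position; "ee_rot": TCP orientation; "wrist_force": force on the tool from outside, world axes, zero at the start; "wrist_torque": the same for the moment, N m; "grip_width": finger opening in m.
Only numpy, scipy, OpenCV 4.12 (cv2) and the standard library are available. Lean on these libraries where they do the work, as an engineer would, in place of code of your own. Each camera call takes 0.05 s, during which the arm holds its last target. There are 200 camera calls.

## Working session

There is one attempt and no reset: what is moved stays moved. The work goes in short steps, Python scripts to look and compute and a shell command to move; the robot and the scene stay as the last step left them, time stands still between calls to the robot, and variables do not carry over. Pictures are saved under pics/ and viewed, about 8 in all and at most 12, crops included, and the job is handed in when it is done.

```bash
mkdir -p pics; ls
python3 - <<'E'
from bench import *
import numpy as np, cv2
s=sense();print({k:np.round(v,3).tolist() for k,v in s.items()})
ims=[]
for n in ("scene","side"):
    c=capture(n);np.savez(f"pics/{n}0.npz",**c)
    cv2.imwrite(f"pics/{n}0.png",c["pixels"][...,::-1])
    print(n,c["mtx"],c["eye"],c["attitude"])
E
```

```text
pics
{'t': 0.0, 'joints': [-1.183, 0.333, -0.065, 1.461, 0.022, 1.35, -0.089], 'dq': [0.0, 0.001, 0.001, -0.0, 0.0, -0.0, -0.001], 'joint_efforts': [-0.0, -62.324, 0.024, -38.99, -0.061, 0.04, 0.0], 'position': [0.249, 0.573, 0.222], 'ee_rot': [0.204, 0.979, -0.001, -0.0], 'wrist_force': [0.619, 0.233, -0.161], 'wrist_torque': [0.012, -0.056, 0.087], 'grip_width': 0.087}
scene [[445.88816392   0.         255.18158365]
 [  0.         445.88816392 195.20827925]
 [  0.           0.           1.        ]] [-0.63826582  1.0532248   0.82379029] [-0.3369206   0.77750683 -0.48337132  0.21981766]
side [[367.51203029   0.         252.75538301]
 [  0.         367.51203029 193.71420771]
 [  0.           0.           1.        ]] [-0.0705308  -0.81257201  0.69204308] [ 0.82916367 -0.24843295  0.15775731 -0.47526972]
```

View pics/scene0.png

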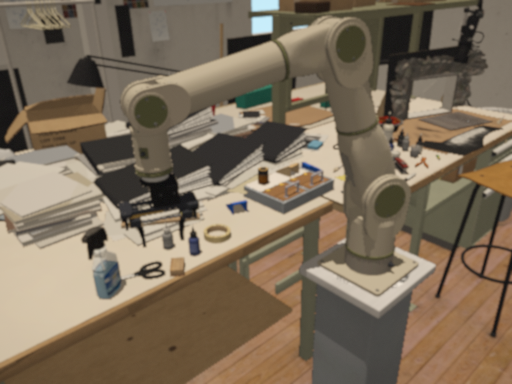

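View pics/side0.png

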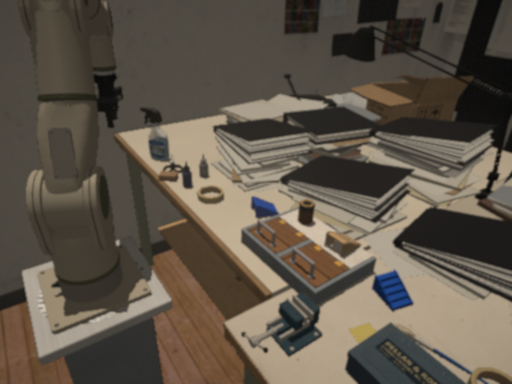

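The side view shows the wooden stair at about (342,243), behind the nearer (right, lower y) trap, and the jar at (305,211) behind the left one. The blue stairs at (263,207) and (393,290) are the look-alikes. Next I'll measure the stage and bars from depth.

```bash
cat > h.py <<'E'
import numpy as np, cv2
from scipy.spatial.transform import Rotation as R
def cloud(c):
    K=c["mtx"];d=c["depth"];v,u=np.mgrid[:384,:512]
    p=np.stack([(u-K[0,2])/K[0,0]*d,(v-K[1,2])/K[1,1]*d,d],-1)
    return p@R.from_quat(c["attitude"]).as_matrix().T+c["eye"]
def proj(c,P):
    q=(np.atleast_2d(P)-c["eye"])@R.from_quat(c["attitude"]).as_matrix()
    K=c["mtx"];return np.c_[K[0,0]*q[:,0]/q[:,2]+K[0,2],K[1,1]*q[:,1]/q[:,2]+K[1,2]]
E
python3 - <<'E'
from h import *
for n,b in(("side",(235,215,385,310)),("scene",(240,160,340,212))):
    c=dict(np.load(f"pics/{n}0.npz"));P=cloud(c)
    x0,y0,x1,y1=b
    Q=P[y0:y1,x0:x1].reshape(-1,3);col=c["pixels"][y0:y1,x0:x1].reshape(-1,3)
    m=(abs(Q[:,2]-.05)<.006)
    T=Q[m]; print(n,"top n",m.sum(),"zmed",np.median(T[:,2]))
    r=cv2.minAreaRect((T[:,:2]*1000).astype(np.float32));print(" rect mm",r, cv2.boxPoints(r).round().tolist())
    for lo,hi in((.07,.12),(.09,.13)):
        H=Q[(Q[:,2]>lo)&(Q[:,2]<hi)]
        k=cv2.connectedComponents
        print(lo,len(H),H.min(0).round(3) if len(H) else "",H.max(0).round(3) if len(H) else "")
    H=Q[(Q[:,2]>.065)&(Q[:,2]<.14)]
    print((H[::6]*1000).round().astype(int).tolist())
    x0,y0,x1,y1=(220,180,400,320) if n=="side" else (220,150,350,220)
    cv2.imwrite(f"pics/{n}crop.png",cv2.resize(c["pixels"][y0:y1,x0:x1,::-1],None,fx=4.4 if n=="side" else 6,fy=4.2 if n=="side" else 6,interpolation=cv2.INTER_CUBIC))
E
```

```text
side top n 5386 zmed 0.050527801595368016
 rect mm ((558.0211181640625, -249.20343017578125), (341.94683837890625, 439.07672119140625), 57.473575592041016) [[281.0, -275.0], [651.0, -511.0], [835.0, -223.0], [465.0, 13.0]]
0.07 1200 [ 0.311 -0.435  0.07 ] [ 0.815 -0.094  0.1  ]
0.09 303 [ 0.448 -0.328  0.09 ] [ 0.769 -0.094  0.1  ]
[[590, -116, 75], [595, -137, 85], [611, -146, 85], [744, -226, 83], [758, -238, 85], [763, -254, 92], [795, -253, 80], [815, -261, 78], [593, -135, 81], [606, -148, 84], [741, -233, 84], [755, -244, 85], [766, -256, 88], [790, -261, 83], [589, -118, 69], [592, -142, 82], [611, -147, 78], [751, -240, 81], [764, -252, 83], [780, -261, 83], [807, -264, 75], [592, -133, 73], [605, -146, 76], [748, -243, 80], [758, -256, 84], [777, -264, 82], [800, -269, 77], [590, -135, 71], [607, -144, 71], [748, -250, 81], [763, -261, 82], [779, -270, 81], [450, -96, 95], [599, -136, 65], [613, -147, 66], [755, -267, 84], [789, -265, 71], [449, -98, 93], [749, -265, 82], [792, -267, 67], [449, -102, 92], [752, -270, 80], [449, -98, 86], [454, -119, 97], [451, -114, 92], [45
[... 4236 characters left out ...]
 75], [456, -324, 91], [610, -99, 107], [585, -109, 111], [595, -244, 68], [451, -292, 97], [699, -76, 82], [599, -106, 104], [592, -133, 98], [450, -285, 95], [721, -95, 65], [595, -107, 100], [572, -245, 66], [451, -287, 90], [612, -106, 91], [588, -117, 95], [456, -267, 90], [620, -102, 85], [593, -111, 90], [453, -250, 91], [616, -104, 81], [588, -112, 87], [616, -99, 78], [590, -108, 83], [452, -250, 83], [595, -107, 78], [454, -246, 79], [601, -107, 71], [591, -132, 67], [596, -102, 70], [453, -166, 95], [452, -164, 92], [451, -151, 92], [455, -133, 92], [446, -158, 87], [446, -123, 93], [448, -96, 97], [452, -166, 73], [450, -110, 88], [454, -162, 65], [449, -98, 79], [450, -100, 69]]
```

View pics/sidecrop.png

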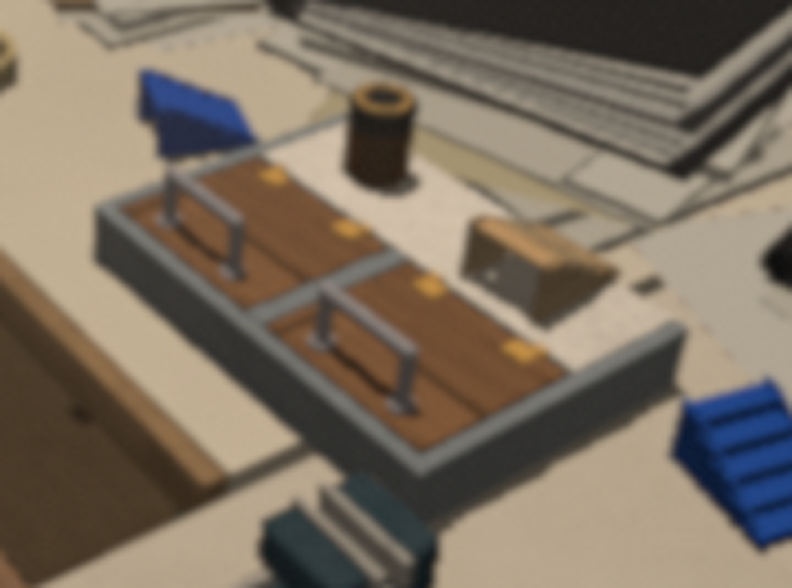

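The crop confirms that the wooden stair is behind the right trap. The right bar runs from (453,-252) to (459,-326) mm with its top at z 97, which matches 92+5. Its middle is about (0.457,-0.289), and the stage yaw is about +0.03 rad. I'll swing round there on an arc, with the jaws opening along the stage's x axis.

```bash
cat >> h.py <<'E'
def rows(s,way):
    """tool-axis rows (cm, rad), shift then turn, through way=[(pos,yaw of tool y, pitch)]"""
    p=np.array(s["position"]);r=R.from_quat(s["ee_rot"]);out=[]
    for q,yaw in way:
        t=R.from_matrix(np.array([[np.sin(yaw),np.cos(yaw),0],[-np.cos(yaw),np.sin(yaw),0],[0,0,-1]]).T.T) if 0 else R.from_euler('z',yaw)*R.from_matrix(np.array([[0,1,0],[1,0,0],[0,0,-1.]]))
        row=np.r_[np.round(r.inv().apply(np.array(q)-p)*100,1),np.round((r.inv()*t).as_rotvec(),2)]
        out.append(row);p=p+r.apply(row[:3]/100);r=r*R.from_rotvec(row[3:])
    return out
E
python3 - <<'E'
from h import *; from bench import *
s=sense();r=R.from_quat(s["ee_rot"]);print(r.as_matrix().round(2))
# tool y=(cos yaw,sin yaw); x=? choose same handedness branch as now
y0=np.arctan2(*r.as_matrix()[[1,0],1]);print(y0)
a0=np.arctan2(s["position"][1],s["position"][0]);a1=np.arctan2(-.289,.457)
W=[]
for f in np.arange(1,25)/24:
    a=a0+(a1-a0)*f;rr=.625+(.541-.625)*f
    W.append(([rr*np.cos(a),rr*np.sin(a),.222+.04*min(1,4*f)-.1*max(0,f*3-2)],y0+(.03-y0)*f))
o=rows(s,W)
for i in range(0,24,8):print("["+",\n".join(",".join(f"{v:g}" for v in w+0) for w in o[i:i+8])+"]")
E
```

```text
[[-0.92  0.4  -0.  ]
 [ 0.4   0.92 -0.  ]
 [-0.   -0.   -1.  ]]
1.1600052832709256
[-4.5,-0.5,-0.7,0,0,0.05,
-4.4,-0.6,-0.6,0,0,0.04,
-4.4,-0.7,-0.7,0,0,0.05,
-4.3,-0.9,-0.7,0,0,0.05,
-4.3,-0.9,-0.6,0,0,0.05,
-4.2,-1,-0.7,0,0,0.04,
-4.2,-1.2,0,0,0,0.05,
-4.1,-1.2,0,0,0,0.05]
[-4.1,-1.3,0,0,0,0.04,
-4,-1.5,0,0,0,0.05,
-4,-1.5,0,0,0,0.05,
-3.9,-1.6,0,0,0,0.05,
-3.8,-1.6,0,0,0,0.04,
-3.8,-1.8,0,0,0,0.05,
-3.7,-1.9,0,0,0,0.05,
-3.6,-1.9,0,0,0,0.04]
[-3.6,-2.1,1.3,0,0,0.05,
-3.4,-2.1,1.2,0,0,0.05,
-3.5,-2.1,1.3,0,0,0.04,
-3.3,-2.3,1.3,0,0,0.05,
-3.2,-2.3,1.2,0,0,0.05,
-3.2,-2.4,1.3,0,0,0.05,
-3.1,-2.4,1.2,0,0,0.04,
-3,-2.5,1.3,0,0,0.05]
```

```bash
python3 -m pendant '[-4.5,-0.5,-0.7,0,0,0.05,-4.4,-0.6,-0.6,0,0,0.04,-4.4,-0.7,-0.7,0,0,0.05,-4.3,-0.9,-0.7,0,0,0.05,-4.3,-0.9,-0.6,0,0,0.05,-4.2,-1,-0.7,0,0,0.04,-4.2,-1.2,0,0,0,0.05,-4.1,-1.2,0,0,0,0.05]' 1
python3 -m pendant '[-4.1,-1.3,0,0,0,0.04,-4,-1.5,0,0,0,0.05,-4,-1.5,0,0,0,0.05,-3.9,-1.6,0,0,0,0.05,-3.8,-1.6,0,0,0,0.04,-3.8,-1.8,0,0,0,0.05,-3.7,-1.9,0,0,0,0.05,-3.6,-1.9,0,0,0,0.04]'
```

```text
t: 1.1
position: [0.498, 0.329, 0.2622]
ee_rot: [0.386, 0.922, -0.0, -0.0]
wrist_force: [1.0, -0.2, -0.1]
grip_width: 0.0868
t: 2.1
position: [0.5689, 0.0052, 0.2622]
ee_rot: [0.549, 0.836, -0.0, -0.0]
wrist_force: [-0.1, -0.3, 1.2]
grip_width: 0.0872
```

On plan. Next is the third leg, then a check from near.

```bash
python3 -m pendant '[-3.6,-2.1,1.3,0,0,0.05,-3.4,-2.1,1.2,0,0,0.05,-3.5,-2.1,1.3,0,0,0.04,-3.3,-2.3,1.3,0,0,0.05,-3.2,-2.3,1.2,0,0,0.05,-3.2,-2.4,1.3,0,0,0.05,-3.1,-2.4,1.2,0,0,0.04,-3,-2.5,1.3,0,0,0.05]'
python3 - <<'E'
from h import *; from bench import *
s=sense();print(s["position"],R.from_quat(s["ee_rot"]).as_matrix().round(3))
c=capture("wrist");np.savez("pics/w1.npz",**c)
cv2.imwrite("pics/w1.png",c["pixels"][...,::-1])
# points near the bar from fisheye depth
K=c["mtx"];v,u=np.mgrid[:384,:512];a=(u-K[0,2])/K[0,0];b=(v-K[1,2])/K[1,1];th=np.hypot(a,b)
k=np.where(th>0,np.tan(np.minimum(th,1.4))/np.maximum(th,1e-9),1);d=c["depth"]
P=np.stack([a*k*d,b*k*d,d],-1)@R.from_quat(c["attitude"]).as_matrix().T+c["eye"]
m=(d>0)&(P[...,2]>.085)&(P[...,2]<.102)&(P[...,0]>.43)&(P[...,0]<.485)
for n,lo,hi in(("right",-.35,-.23),("left",-.2,-.07)):
    Q=P[m&(P[...,1]>lo)&(P[...,1]<hi)];print(n,len(Q))
    if len(Q)>10:
        f=np.polyfit(Q[:,1],Q[:,0],1);print("x at y=-.289/-.134",np.polyval(f,[-.289,-.134]).round(4),"slope",f[0].round(4),"y",Q[:,1].min(),Q[:,1].max(),"z95",np.percentile(Q[:,2],95),"x rng",np.percentile(Q[:,0],[5,95]))
E
```

```text
t: 3.1
position: [0.4567, -0.2899, 0.1609]
ee_rot: [0.697, 0.717, -0.0, -0.0]
wrist_force: [0.5, 0.3, 0.5]
grip_width: 0.0872
[ 0.45669908 -0.28992374  0.16091249] [[-0.029  1.    -0.   ]
 [ 1.     0.029  0.   ]
 [ 0.    -0.    -1.   ]]
right 1089
x at y=-.289/-.134 [0.4583 0.4541] slope -0.0267 y -0.32772993029824604 -0.24855274493765983 z95 0.09782252394921352 x rng [0.45384468 0.46263038]
left 789
x at y=-.289/-.134 [0.459  0.4537] slope -0.0344 y -0.17278122990452413 -0.12467185189951531 z95 0.09779536899529456 x rng [0.44949301 0.45896211]
```

View pics/w1.png

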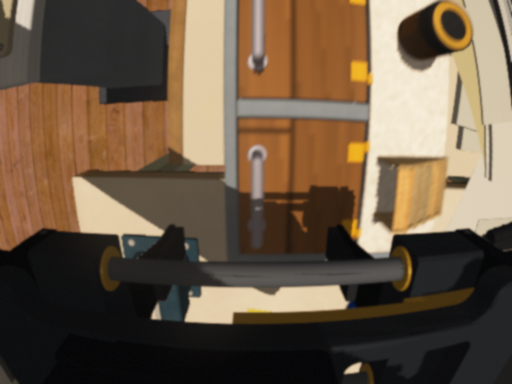

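The wrist view shows the right bar at (257,150–250) between the two fingers, with the stair behind at (415,190). The bar middle measures (0.4583,-0.288, 0.093), so I shift 2 mm, go down 87 mm and close gently.

```bash
python3 -m pendant '[0,0.2,2.9,0,0,0,0,0,2.9,0,0,0,0,0,2.0,0,0,0,0,0,0.9,0,0,0,0,0,0,0,0,0]' && python3 -m pendant '[0,0,0,0,0,0,0,0,0,0,0,0,0,0,0,0,0,0,0,0,0,0,0,0,0,0,0,0,0,0,0,0,0,0,0,0]' -1 20
```

```text
t: 3.78
position: [0.4594, -0.2888, 0.0743]
ee_rot: [0.696, 0.718, -0.0, -0.0]
wrist_force: [-0.3, 0.5, 0.8]
grip_width: 0.0871
t: 4.53
position: [0.4596, -0.2889, 0.0745]
ee_rot: [0.696, 0.718, 0.0, -0.0]
wrist_force: [-0.7, 0.2, 0.1]
grip_width: 0.0351
```

```bash
python3 -m pendant '[0,0,0,0,0,0,0,0,0,0,0,0,0,0,0,0,0,0,0,0,0,0,0,0,0,0,0,0,0,0]'
python3 - <<'E'
from h import *
# arc steps of bar about hinge: tool y = stage +x, tool z = down
p=lambda t:np.array([-np.hypot(.106,.042)*np.cos(np.arctan2(.042,.106)+t),np.hypot(.106,.042)*np.sin(np.arctan2(.042,.106)+t)])
T=np.radians(np.arange(0,41,2.5));
for a,b in zip(T,T[1:]):d=(p(b)-p(a))*100;print(round(np.degrees(b),1),"tool y %.2f z %.2f"%(d[0],-d[1]), ((p(b)-p(0))*100).round(2))
E
```

```text
t: 5.15
position: [0.459, -0.2889, 0.0744]
ee_rot: [0.697, 0.718, -0.0, -0.0]
wrist_force: [-5.1, 0.7, 2.8]
grip_width: 0.0096
2.5 tool y 0.19 z -0.46 [0.19 0.46]
5.0 tool y 0.21 z -0.45 [0.41 0.91]
7.5 tool y 0.23 z -0.44 [0.64 1.35]
10.0 tool y 0.25 z -0.43 [0.89 1.78]
12.5 tool y 0.27 z -0.42 [1.16 2.19]
15.0 tool y 0.29 z -0.41 [1.45 2.6 ]
17.5 tool y 0.31 z -0.39 [1.75 2.99]
20.0 tool y 0.32 z -0.38 [2.08 3.37]
22.5 tool y 0.34 z -0.36 [2.41 3.74]
25.0 tool y 0.35 z -0.35 [2.77 4.09]
27.5 tool y 0.37 z -0.33 [3.14 4.42]
30.0 tool y 0.38 z -0.32 [3.52 4.74]
32.5 tool y 0.40 z -0.30 [3.92 5.04]
35.0 tool y 0.41 z -0.28 [4.33 5.32]
37.5 tool y 0.42 z -0.26 [4.75 5.58]
40.0 tool y 0.43 z -0.25 [5.18 5.83]
```

The jaws stopped at 9.6 mm, so they are on the 10 mm bar. I'll lift the first half, to 20°.

```bash
python3 -m pendant '[0,0.2,-0.46,0,0,0,0,0.21,-0.45,0,0,0,0,0.23,-0.44,0,0,0,0,0.25,-0.43,0,0,0,0,0.27,-0.42,0,0,0,0,0.29,-0.41,0,0,0,0,0.3,-0.39,0,0,0,0,0.32,-0.38,0,0,0]' && python3 -m pendant '[0,0,0,0,0,0]'
```

```text
t: 6.15
position: [0.4788, -0.2885, 0.1085]
ee_rot: [0.697, 0.717, -0.001, -0.001]
wrist_force: [-9.5, 1.3, 5.4]
grip_width: 0.0092
t: 6.28
position: [0.479, -0.2884, 0.1087]
ee_rot: [0.697, 0.717, -0.001, -0.001]
wrist_force: [-11.2, 2.3, 6.3]
grip_width: 0.009
```

Tracking well, with about 12 N along the radius: my arc is a fraction of a mm too tight towards the hinge. I'll continue, easing y slightly.

```bash
python3 -m pendant '[0,0.32,-0.37,0,0,0,0,0.34,-0.36,0,0,0,0,0.36,-0.34,0,0,0,0,0.37,-0.33,0,0,0,0,0.39,-0.31,0,0,0,0,0.4,-0.29,0,0,0,0,0.41,-0.27,0,0,0,0,0.42,-0.26,0,0,0]' && python3 -m pendant '[0,0,0,0,0,0,0,0,0,0,0,0,0,0,0,0,0,0,0,0,0,0,0,0]'
python3 - <<'E'
from h import *; from bench import *
s=sense();print(s["position"],s["wrist_force"],s["dq"].round(3) if hasattr(s["dq"],"round") else s["dq"])
c=capture("side");np.savez("pics/side1.npz",**c);P=cloud(c);P0=cloud(dict(np.load("pics/side0.npz")))
A,o=np.array([.459,-.289]),np.array([np.cos(.03),np.sin(.03)])
def f(P):
    x=(P[...,:2]-A)@o;y=(P[...,:2]-A)@np.array([-o[1],o[0]]);return x,y,P[...,2]
x,y,z=f(P)
m=(x>0)&(x<.1)&(abs(y)<.06)&(z>.055)&(z<.14)&(c["pixels"][...,0]>c["pixels"][...,2]*1.4.__float__())
k=np.polyfit(x[m],z[m],1);r=z[m]-np.polyval(k,x[m]);g=abs(r)<.006;k=np.polyfit(x[m][g],z[m][g],1)
print("panel pts",m.sum(),"angle deg",np.degrees(-np.arctan(k[0])),"z at hinge",np.polyval(k,.106))
# stair, jar: median before/after
for n,lo,hi in(("stair",(.55,-.33),(.66,-.23)),("jar",(.56,-.16),(.64,-.09))):
    for Q in(P0,P):
        g=(Q[...,0]>lo[0])&(Q[...,0]<hi[0])&(Q[...,1]>lo[1])&(Q[...,1]<hi[1])&(Q[...,2]>.07)&(Q[...,2]<.12);g&=((Q[...,2]<.1)|(n=="jar"))
        print(n,g.sum(),np.median(Q[g],0).round(3))
x0,y0,x1,y1=220,130,400,320
cv2.imwrite("pics/side1.png",cv2.resize(c["pixels"][y0:y1,x0:x1,::-1],None,fx=3.1,fy=3.1,interpolation=cv2.INTER_CUBIC))
E
```

```text
t: 7.28
position: [0.5104, -0.2879, 0.1344]
ee_rot: [0.697, 0.717, -0.0, 0.0]
wrist_force: [-5.8, -1.2, 4.4]
grip_width: 0.0092
t: 7.78
position: [0.5105, -0.2879, 0.1344]
ee_rot: [0.697, 0.718, 0.0, 0.0]
wrist_force: [-4.6, -0.7, 4.4]
grip_width: 0.009
[ 0.51054912 -0.28786525  0.1344335 ] [-4.61985716 -0.66402976  4.3885449 ] [-0.     0.001  0.    -0.001 -0.001 -0.001  0.002]
panel pts 210 angle deg 38.30235517009077 z at hinge 0.052436049340946006
stair 263 [ 0.591 -0.286  0.088]
stair 231 [ 0.593 -0.293  0.088]
jar 302 [ 0.602 -0.135  0.104]
jar 0 [nan nan nan]
  return _methods._mean(a, axis=axis, dtype=dtype,
  ret = um.true_divide(
```

View pics/side1.png

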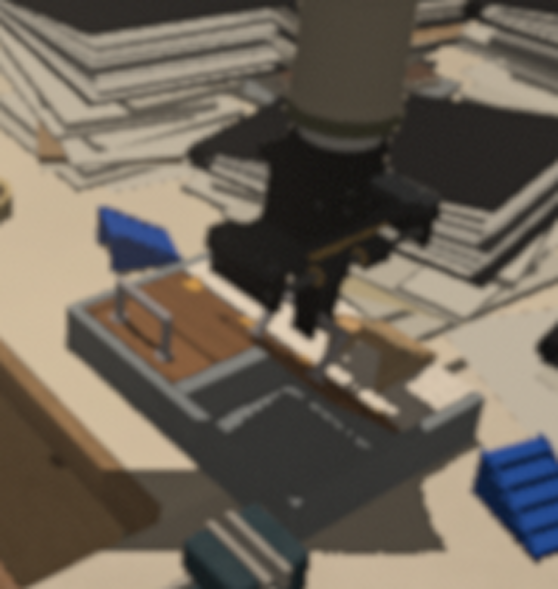

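The side view shows the right trap open and held at the bar, the left trap shut and the stair in place; the arm hides the jar. The chord gives 40.6° and the panel fit 38.3°. I'll take one wrist look for the jar and stair, then hand in.

Run:
```python
from h import *; from bench import *
def fc(c):
    K=c["mtx"];v,u=np.mgrid[:384,:512];a=(u-K[0,2])/K[0,0];b=(v-K[1,2])/K[1,1];th=np.hypot(a,b)
    k=np.where(th>0,np.tan(np.minimum(th,1.4))/np.maximum(th,1e-9),1);d=c["depth"]
    return np.stack([a*k*d,b*k*d,d],-1)@R.from_quat(c["attitude"]).as_matrix().T+c["eye"]
c=capture("wrist");cv2.imwrite("pics/w2.png",c["pixels"][...,::-1])
for n,Q in(("before",fc(dict(np.load("pics/w1.npz")))),("now",fc(c))):
    for o,l,h,z0,z1 in(("stair",(.565,-.33),(.66,-.22),.07,.104),("jar top",(.56,-.18),(.66,-.07),.112,.125),("left bar",(.43,-.18),(.475,-.09),.085,.105)):
        g=(Q[...,0]>l[0])&(Q[...,0]<h[0])&(Q[...,1]>l[1])&(Q[...,1]<h[1])&(Q[...,2]>z0)&(Q[...,2]<z1)
        q=Q[g];print(n,o,len(q),(np.r_[(q.min(0)+q.max(0))/2,np.median(q,0)]).round(3) if len(q) else "")
```

```text
before stair 2679 [ 0.608 -0.279  0.085  0.594 -0.277  0.088]
before jar top 1776 [ 0.611 -0.126  0.115  0.61  -0.126  0.116]
before left bar 789 [ 0.454 -0.149  0.092  0.454 -0.15   0.096]
now stair 3807 [ 0.609 -0.278  0.085  0.601 -0.273  0.087]
now jar top 1502 [ 0.612 -0.134  0.115  0.613 -0.135  0.116]
now left bar 791 [ 0.455 -0.152  0.092  0.456 -0.154  0.096]
```

View pics/w2.png

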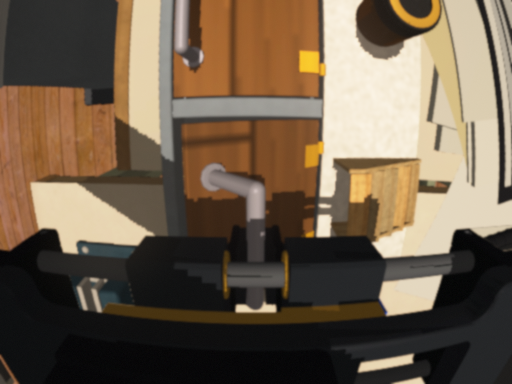

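The wrist view shows the bar clamped between the pads at (257,272), the stair in place at (380,195) and the jar at (400,15), cut by the image border. That crop explains its apparent 8 mm shift. The left bar is unchanged. I'm handing in.

```bash
python3 -c "
from bench import *
s=sense();print(s['t'],s['position'],s['wrist_force'],s['grip_width']);sign_off()"
```

```text
7.875 [ 0.51051296 -0.28787864  0.13441561] [-4.51610208  0.2592003   4.77486623] 0.009435841852385513
the job is handed in; nothing more can be done
```

The stair stood behind the right trap. I gripped that trap's bar with 20 N, swung it up along its hinge arc to about 40° and handed in at 7.9 s, still gripping it. No verdict is reported.

- **Angle:** the tool's travel gives 40.6° and the panel fit from the side camera gives 38.3°. They disagree by about 2°, but both are inside 35–45°.
- **Hold:** the jaws read 9.4 mm on the 10 mm bar, the arm was still, and the wrist force was about 7 N.
- **Other trap and stair:** the left trap is shut. The stair moved by 1 mm or less by its extents. The medians differ by up to 8 mm because parts of it are hidden in some views.
- **Jar:** its position was not cleanly confirmed. The side view was blocked by the arm, and the wrist view showed an apparent 8 mm shift where the picture's edge cuts the jar off. Nothing went near it.
- **Tape, bottles and sanding block:** I did not re-measure these. The tool passed more than 22 cm above the bench there.

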